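# Still the oiled crank over the drip saucer

## Task

Take the drip carrier by its wooden grip, draw it level off the draining rack towards the open side of the fork so that the freshly oiled bicycle crank comes out with it, and carry it to the saucer. The crank rocks freely on its pin as soon as it leaves the rack: without touching the crank or letting it rock wildly, knock or rest against anything, bring it to a standstill, hanging level, with its drip point over the middle of the saucer and about 5 cm above it, let it drip there without rocking for a good 4 seconds, and finish while still holding it there. Leave the saucer, the rack and the other things where they are.

Things in the scene. Friction and masses are not known exactly. Their poses are not given: they have to be found in the camera images.
- rack: Fixed grey steel draining rack, 216 mm high, on a dark foot. Origin on the table top under the carrier's pin; z up. Draw the carrier out along rack -x (level): after 12 mm the crank springs free of the keeper lip and rocks at about 0.3 rad, after 46 mm the collar is off the fork; it is well clear at 150 mm.
- fork (a point): Middle of the open end of the rack's fork, level with the prongs' top (z = 210 mm, 24 mm ahead of the rack's origin). Two prongs 8 mm thick, 20 mm apart inside, run from here along rack +x to a post at x = 52 mm. The carrier's collar rests on them, its two straps stand between them.
- lip (a point): Edge of the keeper lip, a 30 mm wide plate on a low second post (x = 52 to 72 mm) of the rack: underside at z = 119.7 mm, edge at rack x = +3 mm, y = -105 mm. It holds down the crank's boss at -y.
- carrier: Loose drip carrier, 0.18 kg, upright in the fork at the start, in line with the rack. Origin at the centre of the pin (150 mm above the table in the rack), z up, x along the pin. A collar 44 x 50 x 8 mm (z = 60 to 68 mm) rests on the fork; two straps 12 mm wide at x = +/-10 mm go down to the pin on both sides of the crank. Held firmly by the grip it stays upright.
- grip (a point): Middle of the carrier's wooden grip, 44 (x) x 28 (y) x 58 mm high (carrier z = 68 to 126 mm), this point at carrier z = 102 mm. Pinch it across carrier y from above, here or a little lower. Axes: those of the carrier.
- crank (a joint): Rocking angle of the crank, rad, about carrier x: 0 level (rest), positive = drip point towards carrier +y; about +0.30 in the rack, stops at +/-0.9. Nearly frictionless: natural decay takes minutes. Nominal 0.70 kg (0.56 to 0.9), centre of mass 15 mm under the pin, period 1.56 s: acceleration a of the pin along carrier +y gives angular acceleration -a/0.60 m.
- drip (a point): The crank's drip point: lowest point of its chainring (dark, toothed, 110 mm in diameter), 70 mm under the pin when level. Two opposed steel arms along y end in round bosses 36 mm in diameter, 30 mm long, at y = +/-115 mm, 15 mm under the pin when level; 266 mm over all. Axes: those of the crank.
- saucer: White ceramic saucer, 150 mm in diameter, 22 mm high, standing loose on the table. Origin at the centre of its underside, z up.
- gauge_head: Bystander: aluminium pump gauge head with a round dial 64 mm in diameter, 34 mm high, with a stub and black clamp; loose, beyond the work area. Origin under the dial's centre.
- spanner: Bystander: flat steel cone spanner 160 mm long, lying loose near the robot. Origin at its underside.
Mind the look-alikes: they are no part of the job. Of the things like the saucer, leave any that is orange; of the rest the larger one is meant.

How it is judged:
On the way, in this order (a step that is already met when the one before it is completed fails the run):
1. the carrier is drawn off the rack and clear of it (horizontal distance between carrier and rack above 0.15 m and contact force between the fingers and carrier above 1 N), for 0.1 s.
2. the crank hangs level and without rocking over the middle of the saucer, a few cm above it, for 4 s (horizontal distance between drip and saucer below 0.025 m and z of drip in the frame of saucer between 0.04 and 0.11 m and value of joint crank between -0.07 and 0.07 rad and angle between carrier's own z axis and vertical below 0.15 rad), for 4 s.
At the end, for the whole second after the job is handed in: The gripper holds the carrier upright (within 0.15 rad); the crank hangs free, touching nothing, within 0.07 rad of level, its drip point within 25 mm of the saucer's centre (seen from above) and 40 to 110 mm above the saucer's underside; before that it stayed so for 4 s without a break (all of step 2 and contact force between the fingers and carrier above 1 N and not (contact force between crank and anything else above 0.1 N)); the arm keeps its last pose, push and grip.
It fails at once if the robot touches the crank (contact force between any of the fingers, the arm and crank above 0.3 N).
It fails at once if the crank, away from the rack, knocks or rests against anything (contact force between crank and anything else above 0.3 N and horizontal distance between carrier and rack above 0.12 m).
It fails at once if the crank knocks hard against the rack (contact force between crank and rack above 15 N).
It fails at once if the crank rocks wildly (over 0.6 rad) (value of joint crank above 0.6 rad or value of joint crank below -0.6 rad).
It fails at once if the saucer, the gauge head or the spanner is shifted (distance of saucer from where it was at the start of the episode above 0.015 m or distance of any of gauge_head, spanner from where it was at the start of the episode above 0.02 m).
It also fails if it takes over 51 s, if anything falls off the work surface, if the arm or the gripper's body presses on something with over 40 N, if the wrist force passes 120 N, or if a joint passes its speed limit or range.

## Robot

A 6-joint arm with a two-finger parallel gripper is mounted at the origin on the work surface. World frame = base frame: x ahead of the robot, y to its left, z up, the work surface at z = 0. Lengths are in m, angles in rad, forces in N, time in s.
With the tool pointing down it reaches from about 0.325 to 0.775 m from the base axis. Payload 5.5 kg.
Tool frame: the origin (TCP) lies on the centre line of the jaws, within the pads' length; the fingertips stand 22 mm ahead of it and the grasp point (between the pads) lies 3 mm ahead of it; z points along the fingers, y is the line along which they close (so a half turn about z gives the same grasp; the last joint's range is limited). The gripper opens to 85 mm and grips with 20 to 120 N. Pads are 22 mm wide; open, the fingers measure 114 mm over their backs; the gripper's body (76 mm by 85 mm) begins 54 mm behind the grasp point. The pads swing forward as they close: fully open they stand 13 mm farther back than shut.
Start: joints at [-1.384, 0.091, 1.231, -0, 1.82, -0.057], TCP at [0.145, -0.582, 0.253] pointing down, gripper open.
Joint ranges: [-2.87, 2.87], [-0.86, 2.18], [0.17, 2.46], [-1.51, 4.65], [0.06, 2.69], [-2.65, 2.65]. Speed limits (rad/s): [2.57, 2.57, 3.01, 3.14, 3.14, 3.14].

## Interface

Orientations are given as a 3x3 rotation matrix whose columns are the frame's x, y, z axes.
In Python, from workcell import env, eyes, ticket gives the robot as it stands.
- The arm moves only by the tool arm_command, never from a script. Its argument "commands" is a list of rows, each a list of 7 numbers: the opening, from 0 (shut) to 1 (fully open), then the shift along the tool's x, y, z scaled (see below), then the turn, a rotation vector about the tool's x, y, z scaled (see below). In form: [[fingers, dx, dy, dz, ax, ay, az], ...]. A call has 1 to 5 rows; each row is the pose to reach, as a shift and turn from the pose commanded when the call began, along the tool's axes at that moment, turning the shorter way round; what a row does not reach only later rows make up. The controller multiplies each number of a shift by 0.12 m and each number of a turn by 2 pi rad. A row lasts 1/8 s, in which the tool goes at most 62.5 mm and 10.7 degrees, less where a joint would pass 70% of its speed; a pose out of reach is approached as far as the arm can. A call with a number of a shift or a turn outside -1 to 1 is refused whole. A call with a gripper value outside its range is refused whole. The fingers move at their own pace and stop on an object; "newtons" is the grip in N (left out, the last holds). Time passes only in rows, so rows that repeat a pose let the fingers close. It gives the time, the measured TCP pose, the force, the opening and the grip force at its end, in the units of the state.
- env.state(): the state, without advancing time (a new reading comes with each control period).
- eyes.camera(name): name is "side" or "top"; returns a dict with "pixels" (480x640x3 uint8, red, green, blue), "range_z" (480x640 float32, m along the optical axis (not along the pixel's ray), 0 where there is no reading), "camera_matrix" (3x3 intrinsics, pixels), "R" (3x3) and "t" (3): a world point X has camera coordinates R X + t. Camera axes: x right, y down, z forward; pixel columns grow to the right and rows downward; lengths in m; the calibration is good to about 2 mm. A picture is of the moment at which its call begins.
- ticket.close_job(): hands the job in; it is judged then, once.
The state is a dict: "time": time; "joint_pos": joint angles; "joint_vel": joint speeds; "joint_torque": joint torques, N m; "position": TCP position; "tool_rot": TCP orientation; "ft_force": force on the tool from outside, world axes, zero at the start; "ft_torque": the same for the moment, N m; "gripper_width": opening from 0.0 (shut) to 1.0 (fully open); "gripper_force": force on a finger pad.
Only numpy, scipy, OpenCV 4.12 (cv2) and the standard library are available. Lean on these libraries where they do the work, as an engineer would, in place of code of your own. Each camera call takes 0.05 s, during which the arm holds its last target. There are 200 camera calls.

## Working session

There is one attempt and no reset: what is moved stays moved. The work goes in short steps, Python scripts to look and compute and a tool call to move; the robot and the scene stay as the last step left them, time stands still between calls to the robot, and variables do not carry over. Pictures are saved under pics/ and viewed, at most 10 in all, crops included, and the job is handed in when it is done.

Besides the shell and the picture viewer there is one more tool, called after "Request:" as name(argument=value, ...), one argument or row to a line, values as JSON. arm_command: Moves the arm, as the interface text tells. Its arguments: {"type":"object","properties":{"commands":{"type":"array","items":{"type":"array","items":{"type":"number","minimum":-1,"maximum":1}}},"newtons":{"type":"number"}},"required":["commands"]}

```bash
mkdir -p pics
cat > h.py <<'E'
import numpy as np, cv2
from workcell import env, eyes, ticket
def cloud(c):
    K=c["camera_matrix"];z=c["range_z"];v,u=np.indices(z.shape)
    P=np.stack([(u-K[0,2])/K[0,0]*z,(v-K[1,2])/K[1,1]*z,z],-1)
    W=(P-c["t"])@c["R"]; W[z<=0]=np.nan
    return W
E
python3 - <<'E'
from h import *
for n in("top","side"):
    c=eyes.camera(n); cv2.imwrite(f"pics/{n}.png",c["pixels"][...,::-1]); np.savez(f"{n}.npz",**c)
s=env.state();print(s["time"],s["position"],s["tool_rot"],s["gripper_width"])
E
```

```text
0.1 [ 0.1447982  -0.58203113  0.25224283] [[ 9.70418773e-01  2.41427622e-01 -3.29765868e-04]
 [ 2.41427822e-01 -9.70417141e-01  1.78283954e-03]
 [ 1.10416258e-04 -1.80971561e-03 -9.99998356e-01]] 1.0000521196671452
```

View pics/top.png

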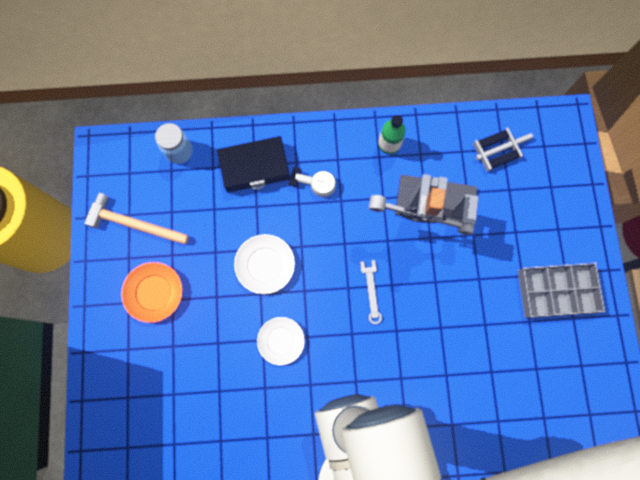

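View pics/side.png

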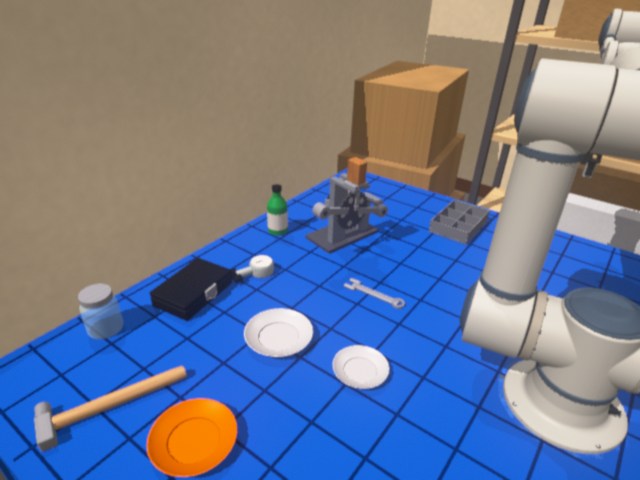

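The top view shows the grip (orange) at about (437,198), the meant saucer (larger white) at (265,264), the gauge head at (322,183), and the spanner near (372,290). The side view shows the rack at (345,205).

Run:
```python
from h import *
c=dict(np.load("top.npz"));W=cloud(c);p=c["pixels"].astype(int)
cr=c["pixels"][160:250,350:500];cv2.imwrite("pics/crop.png",cv2.resize(cr,(750,450),interpolation=cv2.INTER_CUBIC)[...,::-1])
s=dict(np.load("side.npz"));Ws=cloud(s)
cr=s["pixels"][140:260,290:410];cv2.imwrite("pics/crop2.png",cv2.resize(cr,(600,600),interpolation=cv2.INTER_CUBIC)[...,::-1])
print("axes of cam top",c["R"],"pos",-c["R"].T@c["t"])
def box(u0,u1,v0,v1,W,zlo,zhi):
    Q=W[v0:v1,u0:u1].reshape(-1,3);Q=Q[(Q[:,2]>zlo)&(Q[:,2]<zhi)];return Q
def rect(n,Q):
    r=cv2.minAreaRect((Q[:,:2]*1000).astype(np.float32));print(n,len(Q),Q.mean(0).round(4),Q[:,2].max().round(4),r)
rect("grip top",box(420,455,180,220,W,.262,.29))
rect("collar",box(400,490,160,240,W,.214,.222))
rect("rack top",box(400,490,160,240,W,.203,.2135))
rect("foot",box(380,490,160,240,W,.006,.03))
rect("bossA",box(365,395,185,220,W,.1,.2))
rect("bossB",box(455,480,215,240,W,.06,.2))
for n,Q in(("saucer",box(230,300,230,300,W,.018,.03)),("saucer side",box(238,320,300,360,Ws,.018,.03))):
    rect(n,Q);xy=Q[:,:2]; A=np.c_[2*xy,np.ones(len(xy))];
    h=cv2.convexHull((xy*1000).astype(np.float32))[:,0]/1000;A=np.c_[2*h,np.ones(len(h))];f=np.linalg.lstsq(A,(h**2).sum(1),rcond=None)[0];print(f[:2],np.sqrt(f[2]+f[:2]@f[:2]))
rect("spanner",box(355,390,255,325,W,.003,.05));rect("gauge",box(285,340,165,200,W,.015,.06))
rect("small saucer",box(250,310,312,370,W,.008,.05))
rect("side grip",box(340,375,150,192,Ws,.22,.29))
```

```text
axes of cam top [[-0.06809036 -0.9976744  -0.00308226]
 [-0.97442666  0.0671662  -0.21443271]
 [ 0.21414105 -0.01159736 -0.9767339 ]] pos [0.29298245 0.08976337 1.33043742]
grip top 308 [ 0.5987 -0.1776  0.2742] 0.2797 ((600.3331298828125, -178.8262176513672), (28.69873046875, 45.97552490234375), 76.6971435546875)
collar 146 [ 0.5997 -0.1681  0.2174] 0.2214 ((622.4490356445312, -183.6728057861328), (50.02911376953125, 90.56085205078125), 76.65573120117188)
rack top 363 [ 0.639  -0.1825  0.209 ] 0.2134 ((623.8570556640625, -184.62548828125), (55.3447151184082, 97.82362365722656), 76.62622833251953)
foot 1301 [ 0.6893 -0.2477  0.0121] 0.0297 ((678.898681640625, -242.81407165527344), (286.15484619140625, 208.43019104003906), 86.01090240478516)
bossA 309 [ 0.6236 -0.0727  0.1778] 0.1932 ((623.85791015625, -80.19657897949219), (61.02095031738281, 31.84064292907715), 76.5492935180664)
bossB 322 [ 0.5775 -0.2785  0.117 ] 0.1305 ((578.41845703125, -275.9904479980469), (48.499507904052734, 41.25584030151367), 86.64607238769531)
saucer 501 [0.5343 0.2097 0.0212] 0.0279 ((534.46484375, 207.8709
[... 192 characters left out ...]
35351562), (148.06988525390625, 147.3328857421875), 85.05462646484375)
[0.53450649 0.20472829] 0.07431542412830557
spanner 652 [ 0.4538 -0.056   0.0064] 0.0145 ((454.8441162109375, -58.6290397644043), (86.0361557006836, 174.52476501464844), 85.09575653076172)
gauge 790 [0.7402 0.0725 0.0289] 0.0488 ((747.3585205078125, 80.24798583984375), (136.06121826171875, 62.391265869140625), 67.05708312988281)
small saucer 917 [0.3429 0.1776 0.0128] 0.0232 ((342.9794616699219, 174.73919677734375), (111.71754455566406, 118.1637191772461), 3.045714855194092)
side grip 453 [ 0.5943 -0.1722  0.2515] 0.2762 ((598.8763427734375, -179.0406494140625), (32.448490142822266, 48.093448638916016), 81.13179016113281)
```

View pics/crop.png

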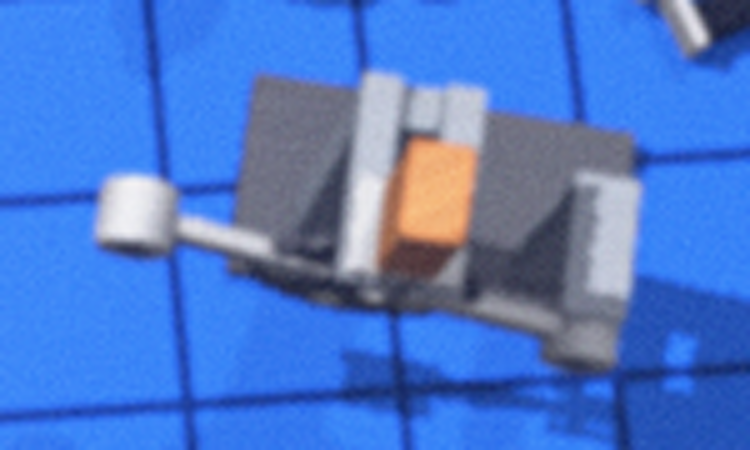

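View pics/crop2.png

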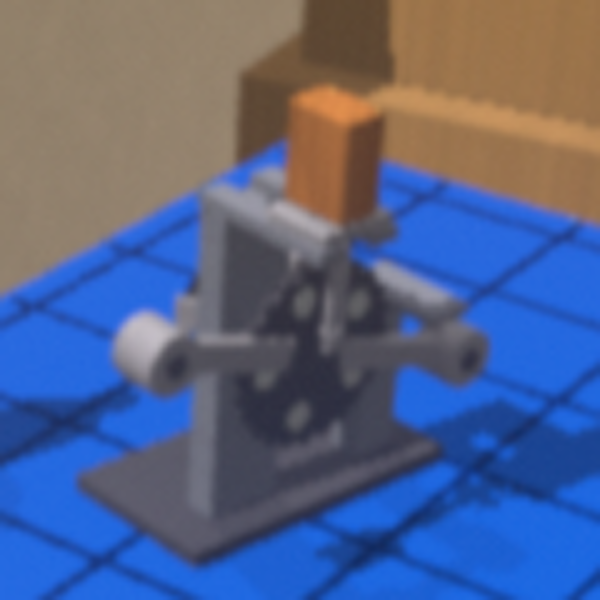

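The crops show the fork opening towards the robot (bottom of the top view), with the lip over the right-hand boss. So rack +x points away from the robot at about -13.35° yaw, with the origin near (0.600,-0.179). The saucer is at (0.5345,0.206).

```bash
cat >> h.py <<'E'
yaw=np.deg2rad(-13.35);Rr=np.array([[np.cos(yaw),-np.sin(yaw),0],[np.sin(yaw),np.cos(yaw),0],[0,0,1]])
O=np.array([.600,-.179,0.])
S=np.array([.5345,.206,0.])
def slope(c,pin):
    "crank tilt: line fit z(y) of crank points in the carrier frame at pin (world)"
    Q=(cloud(c).reshape(-1,3)-pin)@Rr
    Q=Q[(abs(Q[:,0])<.022)&(abs(Q[:,1])>.06)&(abs(Q[:,1])<.145)&(abs(Q[:,2]+.01)<.075)]
    n=(Q[:,1]<0).sum(),(Q[:,1]>0).sum()
    if min(n)<5:return np.nan,n
    m=[np.median(Q[s],0) for s in(Q[:,1]<0,Q[:,1]>0)]
    return np.arctan2(m[1][2]-m[0][2],m[1][1]-m[0][1]),n
def togo(target):
    s=env.state();d=s["tool_rot"].T@(np.asarray(target)-s["position"]);print("t",s["time"],"pos",s["position"].round(4),"rack",(Rr.T@(s["position"]-O)).round(4),"units",(d/.12).round(3))
    dR=s["tool_rot"].T@(Rr@np.diag([1,-1,-1]));print("turn units",(cv2.Rodrigues(dR)[0].ravel()/2/np.pi).round(4),"F",s["ft_force"].round(2),"T",s["ft_torque"].round(3),"grip",s["gripper_width"],s["gripper_force"])
E
python3 - <<'E'
from h import *
for n in("top","side"):print(n,slope(dict(np.load(n+".npz")),O+[0,0,.15]))
c=np.load("side.npz");print(-c["R"].T@c["t"])
togo(O+[0,0,.32]);print(Rr.T@(S-O), env.state()["joint_pos"])
E
```

```text
top (np.float64(0.28393969221604237), (np.int64(350), np.int64(340)))
side (np.float64(0.26204206088951215), (np.int64(241), np.int64(279)))
[0.04642097 0.74147179 0.70574283]
t 0.1 pos [ 0.1448 -0.582   0.2522] rack [-0.3498 -0.4972  0.2522] units [ 4.492 -2.344 -0.56 ]
turn units [-0.0003  0.0001  0.0759] F [ 0.63 -0.1   0.12] T [0.024 0.032 0.045] grip 1.0000521196671452 0.0
[-0.15262612  0.35947255  0.        ] [-1.38368807e+00  9.17903673e-02  1.23179561e+00  7.87362221e-06
  1.81981974e+00 -5.67268382e-02]
```

Request:
arm_command(
  commands=[
    [1,0.4,-0.2,-0.25,0,0,0.025],
    [1,0.8,-0.4,-0.5,0,0,0.05],
    [1,1,-0.52,-0.6,0,0,0.0758],
    [1,1,-0.52,-0.6,0,0,0.0758],
  ],
)

```text
time: 0.6
position: [0.2476, -0.4919, 0.3268]
tool_rot: [[0.974, -0.227, 0.001], [-0.227, -0.974, -0.002], [0.002, 0.002, -1.0]]
ft_force: [0.0, -0.3, 0.7]
gripper_width: 0.998
gripper_force: 0.0
```

Run:
```python
from h import *
togo(O+[0,0,.32])
```

```text
t 0.6 pos [ 0.2476 -0.4919  0.3268] rack [-0.2706 -0.3858  0.3268] units [ 2.267 -3.206  0.054]
turn units [ 0.0003 -0.0003  0.0006] F [ 0.   -0.27  0.68] T [-0.053  0.032 -0.014] grip 0.9984802127637661 0.0
```

Request:
arm_command(
  commands=[
    [1,0.25,-0.33,0,0,0,0.0003],
    [1,0.5,-0.67,0,0,0,0.0006],
    [1,0.75,-1,0,0,0,0.0006],
  ],
)

```text
time: 0.98
position: [0.3616, -0.3966, 0.3237]
tool_rot: [[0.972, -0.233, -0.002], [-0.233, -0.972, 0.001], [-0.002, -0.001, -1.0]]
ft_force: [1.4, -0.2, -0.0]
gripper_width: 0.999
gripper_force: 0.0
```

Request:
arm_command(
  commands=[
    [1,0.25,-0.33,0,0,0,0],
    [1,0.5,-0.67,0,0,0,0],
    [1,0.75,-1,0,0,0,0],
  ],
)

```text
time: 1.35
position: [0.4776, -0.3011, 0.3236]
tool_rot: [[0.973, -0.233, -0.002], [-0.233, -0.973, 0.001], [-0.002, -0.0, -1.0]]
ft_force: [-0.3, -0.6, 0.2]
gripper_width: 1.003
gripper_force: 0.0
```

Request:
arm_command(
  commands=[
    [1,0.25,-0.33,0,0,0,0],
    [1,0.5,-0.67,0,0,0,0],
    [1,0.75,-1,0,0,0,0],
    [1,0.75,-1,0,0,0,0],
  ],
)

```text
time: 1.85
position: [0.5943, -0.2042, 0.3219]
tool_rot: [[0.974, -0.228, -0.004], [-0.228, -0.974, 0.002], [-0.004, -0.001, -1.0]]
ft_force: [-0.0, 0.6, -0.7]
gripper_width: 0.997
gripper_force: 0.0
```

Run:
```python
from h import *
togo(O+[0,0,.32])
```

```text
t 1.85 pos [ 0.5943 -0.2042  0.3219] rack [ 3.000e-04 -2.580e-02  3.219e-01] units [-0.002 -0.215  0.016]
turn units [-0.0002  0.0007  0.0004] F [-0.    0.64 -0.66] T [-0.025 -0.041 -0.044] grip 0.9974936144012762 0.0
```

Request:
arm_command(
  commands=[
    [1,0,-0.215,0.0,0,0.0005,0.0003],
    [1,0,-0.215,0.0,0,0.0005,0.0003],
    [1,0,-0.215,0.2,0,0.0005,0.0003],
    [1,0,-0.215,0.4,0,0.0005,0.0003],
    [1,0,-0.215,0.57,0,0.0005,0.0003],
  ],
)

```text
time: 2.48
position: [0.5976, -0.1825, 0.2552]
tool_rot: [[0.972, -0.237, 0.001], [-0.237, -0.972, -0.001], [0.002, 0.001, -1.0]]
ft_force: [0.6, 0.7, -0.4]
gripper_width: 1.001
gripper_force: 0.0
```

Run:
```python
from h import *
togo(O+[0,0,.253])
c=eyes.camera("side");cv2.imwrite("pics/s2.png",cv2.resize(c["pixels"][90:260,270:440],(600,600))[...,::-1])
```

```text
t 2.475 pos [ 0.5976 -0.1825  0.2552] rack [-0.0015 -0.0039  0.2552] units [ 0.013 -0.033  0.018]
turn units [ 0.0001 -0.0003 -0.0009] F [ 0.6   0.75 -0.36] T [-0.03   0.015 -0.031] grip 1.001001334928814 0.0
```

View pics/s2.png

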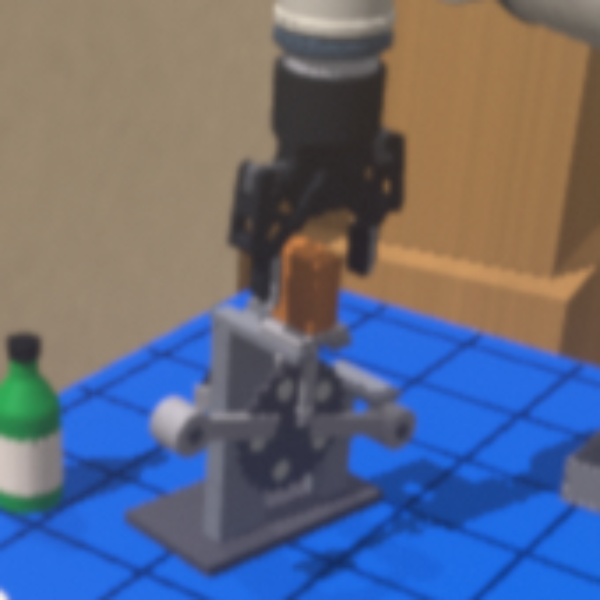

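The grip stands between the open fingers, at about (310,285) in the crop. I'll trim the alignment and close.

Request:
arm_command(
  commands=[
    [1,0.01,-0.03,0.02,0,0,-0.0004],
    [1,0.01,-0.03,0.02,0,0,-0.0004],
    [0.2,0.01,-0.03,0.02,0,0,-0.0004],
    [0.2,0.01,-0.03,0.02,0,0,-0.0004],
    [0.2,0.01,-0.03,0.02,0,0,-0.0004],
  ],
  newtons=90,
)

```text
time: 3.15
position: [0.6007, -0.1777, 0.255]
tool_rot: [[0.972, -0.234, 0.003], [-0.234, -0.972, -0.002], [0.004, 0.001, -1.0]]
ft_force: [-3.1, -14.1, 11.9]
gripper_width: 0.377
gripper_force: 8.7
```

Request:
arm_command(
  commands=[
    [0,0,0,0,0,0,0],
    [0,0,0,0,0,0,0],
    [0,0,0,0,0,0,0],
    [0,0,0,0,0,0,0],
  ],
  newtons=90,
)

```text
time: 3.65
position: [0.6005, -0.1789, 0.2556]
tool_rot: [[0.972, -0.235, 0.004], [-0.235, -0.972, -0.004], [0.005, 0.003, -1.0]]
ft_force: [-1.3, -5.2, 3.7]
gripper_width: 0.317
gripper_force: 88.9
```

Run:
```python
from h import *
togo(O+[0,0,.253])
```

```text
t 3.65 pos [ 0.6005 -0.1789  0.2556] rack [4.000e-04 2.000e-04 2.556e-01] units [-0.004  0.002  0.022]
turn units [ 0.0004 -0.0008 -0.0007] F [-1.28 -5.17  3.73] T [-0.723  0.231  0.008] grip 0.3172108805021246 88.88519883155823
```

Request:
arm_command(
  commands=[
    [0,-0.1,0,0,0,0,0],
    [0,-0.3,0,0,0,0,0],
    [0,-0.55,0,0,0,0,0],
    [0,-0.8,0,0,0,0,0],
    [0,-1,0,0,0,0,0],
  ],
)

```text
time: 4.28
position: [0.4822, -0.1486, 0.2512]
tool_rot: [[0.972, -0.233, -0.002], [-0.233, -0.972, 0.001], [-0.002, -0.001, -1.0]]
ft_force: [-0.5, 1.1, -9.9]
gripper_width: 0.317
gripper_force: 89.2
```

Request:
arm_command(
  commands=[
    [0,-0.2,0,0,0,0,0],
    [0,-0.35,0,0,0,0,0],
    [0,-0.42,0,0,0,0,0],
    [0,-0.42,0,0,0,0,0],
    [0,-0.42,0,0,0,0,0],
  ],
)

```text
time: 4.9
position: [0.4354, -0.1375, 0.2534]
tool_rot: [[0.972, -0.233, 0.002], [-0.233, -0.972, -0.0], [0.003, -0.0, -1.0]]
ft_force: [-0.5, -0.1, -9.5]
gripper_width: 0.317
gripper_force: 89.1
```

```bash
cat > meas.py <<'E'
from h import *
import sys
from scipy.optimize import least_squares
def measure(N,dz=-.1056,save=None):
    T=[];A=[];B=[]
    for i in range(N):
        s=env.state();pin=s["position"]+[0,0,dz]
        n="side" if i%2==0 else "top"
        c=eyes.camera(n)
        if save and i<2:cv2.imwrite(f"pics/{save}_{n}.png",c["pixels"][...,::-1])
        a,k=slope(c,pin);T.append(s["time"]);A.append(a);B.append((i%2,)+tuple(map(int,k)))
    T=np.array(T);A=np.array(A);cam=np.array([b[0] for b in B]);t0=T[-1]
    ok=np.isfinite(A)
    f=lambda p:(p[0]*np.cos(4.028*(T-t0))+p[1]*np.sin(4.028*(T-t0))+np.where(cam,p[2],p[3])-A)[ok]
    r=least_squares(f,[0,0,0,0],loss="soft_l1",f_scale=.02);p=r.x
    print("samples",np.c_[T.round(3),A.round(3)].tolist()[-6:],B[0],B[1])
    t=env.state()["time"];w=4.028;d=w*(t-t0)
    print("now t",t,"theta",p[0]*np.cos(d)+p[1]*np.sin(d),"theta'",w*(-p[0]*np.sin(d)+p[1]*np.cos(d)),"amp",np.hypot(p[0],p[1]),"bias",p[2:],"rms",np.sqrt(np.mean(f(p)**2)))
    return p
E
python3 - <<'E'
from meas import *
togo(S+[0,0,.253])
measure(30,save="out")
togo(S+[0,0,.253])
E
```

```text
t 4.9 pos [ 0.4354 -0.1375  0.2534] rack [-0.1698  0.0023  0.2534] units [ 0.135 -2.976  0.004]
turn units [-0.     -0.0004 -0.0004] F [-0.53 -0.07 -9.48] T [ 0.011  0.062 -0.045] grip 0.31733350537150784 89.13778066635132
samples [[6.1, -0.246], [6.15, -0.292], [6.2, -0.278], [6.25, -0.3], [6.3, -0.258], [6.35, -0.257]] (0, 275, 339) (1, 327, 317)
now t 6.4 theta -0.20658239473361564 theta' 0.8131400162408783 amp 0.2888400078387441 bias [0.00159221 0.00141609] rms 0.009658151947936573
t 6.4 pos [ 0.435  -0.1374  0.2539] rack [-0.1701  0.0023  0.2539] units [ 0.138 -2.976  0.008]
turn units [ 0.     -0.0005 -0.0004] F [ -0.17   0.8  -10.12] T [0.02  0.042 0.037] grip 0.31345457693347334 89.13894653320312
```

```bash
cat > plan.py <<'E'
import numpy as np
from scipy.optimize import lsq_linear
w=4.028;T=.125;L=.6
c,s=np.cos(w*T),np.sin(w*T);F=np.array([[c,s/w],[-w*s,c]])
def plan(th,om,D,N,vm=.024):
    "row increments (m, +y) bringing swing to zero after N rows"
    G=np.zeros((2,N))                       # final state per increment
    for k in range(N):                      # +v at knot k, -v at knot k+1
        J=np.array([0,-1/T/L]);G[:,k]=np.linalg.matrix_power(F,N-k)@J-np.linalg.matrix_power(F,N-k-1)@J
    f0=np.linalg.matrix_power(F,N)@[th,om]
    B=np.zeros((N+1,N));B[range(N),range(N)]=1;B[range(1,N+1),range(N)]-=1
    W=1e3;A=np.vstack([W*G*[[1],[1/w]],W*np.ones((1,N))/L,B/.05]);b=np.r_[-W*f0[0],-W*f0[1]/w,W*D/L,np.zeros(N+1)]
    d=lsq_linear(A,b,(-vm,vm)).x
    x=np.array([th,om]);vp=0;tr=[]
    for v in d:
        x=F@(x+[0,-(v-vp)/T/L]);vp=v;tr.append(x[0])
    x=x+[0,vp/T/L];y=np.cumsum(d)
    print("final",x,y[-1],"max theta",np.abs(tr).max())
    for j in range(0,N,5):
        y0=y[j-1] if j else 0
        print((-(y[j:j+5]-y0)/.12).round(3).tolist(),np.round(tr[j:j+5],2))
E
python3 -c "
from plan import *
for N in(20,25,30):plan(-.2066,.813,.357,N)"
```

```text
final [ 4.40961775e-06 -3.47940431e-05] 0.35699621823815186 max theta 0.2231800871766135
[-0.077, -0.266, -0.466, -0.666, -0.866] [-0.1   0.01  0.12  0.2   0.22]
[-0.2, -0.4, -0.6, -0.8, -0.921] [ 0.2   0.12  0.01 -0.1  -0.17]
[0.011, 0.087, 0.113, 0.012, -0.188] [-0.17 -0.12 -0.05  0.01  0.05]
[-0.2, -0.4, -0.6, -0.8, -1.0] [0.07 0.08 0.07 0.04 0.  ]
final [-1.51906170e-06  6.18948233e-06] 0.35699950241657546 max theta 0.22051647022704163
[-0.069, -0.215, -0.415, -0.615, -0.815] [-0.1   0.02  0.13  0.2   0.22]
[-0.2, -0.4, -0.578, -0.692, -0.739] [ 0.19  0.11  0.01 -0.08 -0.14]
[-0.006, -0.014, -0.067, -0.189, -0.373] [-0.16 -0.13 -0.09 -0.03  0.02]
[-0.2, -0.4, -0.6, -0.8, -0.995] [0.06 0.09 0.1  0.08 0.04]
[-0.132, -0.18, -0.157, -0.099, -0.053] [ 0.   -0.02 -0.02 -0.01 -0.  ]
final [ 9.49670385e-07 -3.35327818e-07] 0.3569999042266815 max theta 0.21923909857580207
[-0.043, -0.143, -0.298, -0.491, -0.691] [-0.09  0.03  0.14  0.21  0.22]
[-0.2, -0.393, -0.55, -0.659, -0.722] [ 0.18  0.09 -0.01 -0.1  -0.15]
[-0.034, -0.066, -0.12, -0.218, -0.365] [-0.17 -0.14 -0.08 -0.01  0.06]
[-0.186, -0.386, -0.586, -0.783, -0.945] [0.1  0.11 0.1  0.06 0.02]
[-0.105, -0.148, -0.141, -0.105, -0.067] [-0.02 -0.04 -0.04 -0.03 -0.01]
[0.015, -0.006, -0.061, -0.131, -0.184] [0.01 0.02 0.02 0.01 0.  ]
```

Request:
arm_command(
  commands=[
    [0,0,-0.07,0,0,0,0],
    [0,0,-0.215,0,0,0,0],
    [0,0,-0.415,0,0,0,0],
    [0,0,-0.615,0,0,0,0],
    [0,0,-0.815,0,0,0,0],
  ],
)

```text
time: 7.02
position: [0.458, -0.041, 0.254]
tool_rot: [[0.972, -0.233, 0.003], [-0.233, -0.972, -0.0], [0.003, -0.0, -1.0]]
ft_force: [-0.1, -0.4, -11.1]
gripper_width: 0.317
gripper_force: 89.9
```

Request:
arm_command(
  commands=[
    [0,0.01,-0.2,0,0,0,0],
    [0,0.02,-0.4,0,0,0,0],
    [0,0.03,-0.578,0,0,0,0],
    [0,0.04,-0.692,0,0,0,0],
    [0,0.05,-0.739,0,0,0,0],
  ],
)

```text
time: 7.65
position: [0.4844, 0.0432, 0.2539]
tool_rot: [[0.973, -0.232, 0.003], [-0.232, -0.973, -0.001], [0.003, 0.0, -1.0]]
ft_force: [-0.1, -0.1, -9.6]
gripper_width: 0.315
gripper_force: 90.1
```

Request:
arm_command(
  commands=[
    [0,0.01,-0.006,0,0,0,0],
    [0,0.02,-0.014,0,0,0,0],
    [0,0.03,-0.067,0,0,0,0],
    [0,0.04,-0.189,0,0,0,0],
    [0,0.05,-0.373,0,0,0,0],
  ],
)

```text
time: 8.28
position: [0.501, 0.0853, 0.2541]
tool_rot: [[0.972, -0.234, 0.003], [-0.234, -0.972, -0.0], [0.003, -0.0, -1.0]]
ft_force: [0.7, -0.1, -9.1]
gripper_width: 0.318
gripper_force: 90.3
```

Request:
arm_command(
  commands=[
    [0,0.01,-0.2,0,0,0,0],
    [0,0.02,-0.4,0,0,0,0],
    [0,0.03,-0.6,0,0,0,0],
    [0,0.035,-0.8,0,0,0,0],
    [0,0.038,-0.995,0,0,0,0],
  ],
)

```text
time: 8.9
position: [0.5332, 0.2014, 0.2537]
tool_rot: [[0.972, -0.233, 0.003], [-0.233, -0.972, -0.001], [0.003, -0.0, -1.0]]
ft_force: [-0.6, -0.0, -10.0]
gripper_width: 0.32
gripper_force: 90.2
```

Request:
arm_command(
  commands=[
    [0,0,-0.132,0,0,0,0],
    [0,0,-0.18,0,0,0,0],
    [0,0,-0.157,0,0,0,0],
    [0,0,-0.099,0,0,0,0],
    [0,0,-0.053,0,0,0,0],
  ],
)

```text
time: 9.52
position: [0.5343, 0.2046, 0.2542]
tool_rot: [[0.972, -0.235, 0.003], [-0.235, -0.972, -0.001], [0.004, 0.0, -1.0]]
ft_force: [0.6, 0.2, -9.0]
gripper_width: 0.316
gripper_force: 90.4
```

Run:
```python
from meas import *
measure(32,save="over")
togo(S+[0,0,.253])
```

```text
samples [[10.825, 0.013], [10.875, -0.023], [10.925, 0.006], [10.975, -0.029], [11.025, -0.004], [11.075, -0.036]] (0, 400, 563) (1, 255, 106)
now t 11.125 theta -0.011310895221414083 theta' -0.056870774120091526 amp 0.01809084300834572 bias [-0.02614507  0.00250133] rms 0.0020508999158188076
t 11.125 pos [0.5344 0.2058 0.254 ] rack [-0.1527  0.3593  0.254 ] units [ 0.    -0.001  0.008]
turn units [-0.     -0.0005 -0.0004] F [ -0.31  -0.56 -10.29] T [-0.009  0.067  0.045] grip 0.31833318867598637 90.46954393386841
```

View pics/over_side.png

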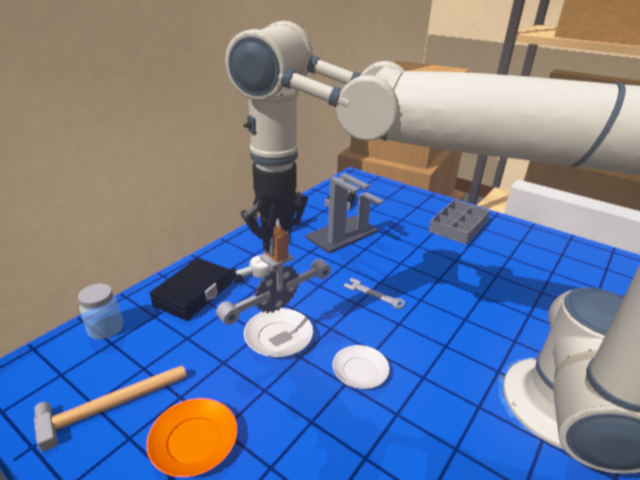

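The crank hangs over the saucer (chainring at about (275,290), saucer at (279,332)), rocking only 0.018 rad. One small correction will remove what's left.

```bash
python3 -c "
from plan import *
plan(-.0113,-.0569,0,10)"
```

```text
final [ 6.15322358e-08 -5.32609403e-07] 6.931092528909832e-09 max theta 0.014752282156546559
[0.01, 0.026, 0.042, 0.053, 0.056] [-0.01 -0.01 -0.01 -0.    0.  ]
[-0.005, -0.018, -0.033, -0.047, -0.056] [0.01 0.01 0.   0.   0.  ]
```

Request:
arm_command(
  commands=[
    [0,0,0.01,0,0,0,0],
    [0,0,0.026,0,0,0,0],
    [0,0,0.042,0,0,0,0],
    [0,0,0.053,0,0,0,0],
    [0,0,0.056,0,0,0,0],
  ],
)

```text
time: 11.75
position: [0.5329, 0.1992, 0.254]
tool_rot: [[0.972, -0.234, 0.003], [-0.234, -0.972, -0.001], [0.003, -0.0, -1.0]]
ft_force: [-0.9, -0.0, -10.7]
gripper_width: 0.319
gripper_force: 90.5
```

Request:
arm_command(
  commands=[
    [0,0,-0.005,0,0,0,0],
    [0,0,-0.018,0,0,0,0],
    [0,0,-0.033,0,0,0,0],
    [0,0,-0.047,0,0,0,0],
    [0,0,-0.056,0,0,0,0],
  ],
)

```text
time: 12.38
position: [0.5345, 0.206, 0.2539]
tool_rot: [[0.972, -0.233, 0.003], [-0.233, -0.972, -0.001], [0.003, 0.0, -1.0]]
ft_force: [0.4, 0.2, -9.5]
gripper_width: 0.316
gripper_force: 90.5
```

Run:
```python
from meas import *
measure(90)
togo(S+[0,0,.253])
c=eyes.camera("side");Q=(cloud(c).reshape(-1,3)-env.state()["position"]+[0,0,.1056])@Rr
q=Q[(abs(Q[:,0])<.03)&(abs(Q[:,1])<.045)&(Q[:,2]<-.02)&(Q[:,2]>-.09)];i=np.argsort(q[:,2])[:15];print("lowest ring pts",np.median(q[i],0))
q=Q[(abs(Q[:,0])<.035)&(abs(Q[:,1])<.03)&(Q[:,2]>.066)&(Q[:,2]<.1)];print("grip lower/collar",q.min(0),q.max(0))
```

```text
samples [[16.575, 0.003], [16.625, -0.026], [16.675, 0.003], [16.725, -0.025], [16.775, 0.001], [16.825, -0.028]] (0, 399, 566) (1, 252, 112)
now t 16.875 theta 0.0009036875937135744 theta' 0.00030628703021273404 amp 0.0009068810670262654 bias [-0.0268661   0.00194943] rms 0.0017084878459610376
t 16.875 pos [0.5344 0.2058 0.254 ] rack [-0.1526  0.3593  0.254 ] units [ 0.    -0.001  0.008]
turn units [-0.     -0.0005 -0.0004] F [ 0.29 -0.13 -9.91] T [0.018 0.003 0.041] grip 0.3149425123954177 90.47710061073303
lowest ring pts [ 1.81723195e-04 -9.68656376e-05 -6.74241835e-02]
grip lower/collar [-0.0243354  -0.02799108  0.06608051] [0.02222535 0.02717923 0.09987961]
```

```bash
python3 -c "
from workcell import ticket
print(ticket.close_job())"
```

```text
the job is handed in; nothing more can be done
None
```

The job is handed in, with no verdict returned: the arm is still holding the carrier, with the crank level and still (rocking about 0.001 rad) over the saucer's centre, its drip point about 6 cm above the rim, after hanging still there for 4.5 s.

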